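Changeover of the gap gauges

ROBOT

A 6-joint arm with a two-finger parallel gripper is mounted at the origin on a cart in front of the work surface, level with it; the furniture and walls round the work are solid. World frame = base frame: x ahead of the robot, y to its left, z up, the work surface at z = 0. Lengths are in m, angles in rad, forces in N, time in s.
With the tool pointing down it reaches from about 0.35 to 0.975 m from the base axis. Payload 4.9 kg.
Tool frame: the origin (TCP) lies between the finger pads; the fingertips stand 22 mm ahead of it and the grasp point (between the pads) lies 3 mm ahead of it; z points along the fingers, y is the line along which they close (so a half turn about z gives the same grasp; the last joint's range is limited). The gripper opens to 85 mm and grips with 20 to 120 N. Pads are 22 mm wide; open, the fingers measure 114 mm over their backs; the gripper's body (76 mm by 85 mm) begins 54 mm behind the grasp point. The pads swing forward as they close: fully open they stand 13 mm farther back than shut.
Start: joints at [-1.312, 0.053, 1.613, -0, 1.476, -0.119], TCP at [0.231, -0.581, 0.253] pointing down, gripper open.
Joint ranges: [-3.01, 3.01], [-1.01, 2.22], [0.06, 2.58], [-1.02, 4.17], [0.09, 2.62], [-3.14, 3.14]. Speed limits (rad/s): [2.57, 2.57, 3.14, 3.14, 3.14, 3.14].

INTERFACE

Orientations are given as a unit quaternion [w, x, y, z].
In Python, from plant import state, grab_frame, get_calibration, job_done, recognise, regions_of gives the robot as it stands.
- The arm moves only by the tool apply_moves, never from a script. Its argument "targets" is a list of rows, each an object with "translation": the shift along the tool's x, y, z normalised to -1 to 1, where 1 is 100 mm, a list of three; "twist": the turn about the tool's z normalised to -1 to 1, where 1 is 0.1 rad; "hand": the opening, from 0 (shut) to 1 (fully open). A call has 1 to 8 rows; each row shifts and turns the commanded pose from where the row before left it, along the tool's axes as they then stand; what a row does not reach is not made up. A row lasts 1/10 s, in which the tool goes at most 50 mm and 8.59 degrees, less where a joint would pass 70% of its speed; a pose out of reach is approached as far as the arm can. A call with a number of a shift or a turn outside -1 to 1 is refused whole. A call with a gripper value outside its range is refused whole. The fingers move at their own pace and stop on an object; the grip force is fixed at half the most. Time passes only in rows, so rows that do not move let the fingers close. It gives the time, the measured TCP pose, the force, the opening and the grip force at its end, in the units of the state.
- state(): the state, without advancing time (a new reading comes with each control period).
- grab_frame(name): name is "side" or "top"; returns the picture (480x640x3 uint8, red, green, blue); there is no depth.
- get_calibration(name): a dict with "camera_matrix" (3x3 intrinsics, pixels), "pose" (4x4, takes a point from camera to world coordinates). Camera axes: x right, y up, looking along -z (the intrinsics and any distortion apply to the point x, -y, -z); pixel columns grow to the right and rows downward; lengths in m; the calibration is good to about 2 mm. A picture is of the moment at which its call begins. get_calibration takes no time and is no camera call.
- job_done(): hands the job in; it is judged then, once.
Trained networks look in the newest picture that a camera, given by its name, has taken for a name from the list of things; names that differ only in an ending like _2 or _b are one class to them, and where a whole thing is asked for, a point or a joint stands for the part that bears it (a point fixed in the world has none). Each returns a list of dicts, best first, with "score" (0 to 1); they miss things now and then, are a little off and sometimes report something else, mostly with a low value. They report only what shows in the picture. A call takes as long as a camera call.
- recognise(camera, query): "point" ([x, y, z] in m, in world coordinates, good to about 4 mm: the middle of the surface that is visible of it).
- regions_of(camera, query): "pixels" (480x640 bool, what is visible of it).
The state is a dict: "time": time; "joint_pos": joint angles; "joint_vel": joint speeds; "joint_efforts": joint torques, N m; "tool_pos": TCP position; "tool_rot": TCP orientation; "contact_force": force on the tool from outside, world axes, zero at the start; "ft_torque": the same for the moment, N m; "gripper_width": opening from 0.0 (shut) to 1.0 (fully open); "grasp_force": force on a finger pad.
Only numpy, scipy, OpenCV 4.12 (cv2) and the standard library are available. Lean on these libraries where they do the work, as an engineer would, in place of code of your own. Each camera call takes 0.05 s, during which the arm holds its last target. There are 200 camera calls.

TASK

One of two parts, the collar or the slim turned part, stands on the rubber mat: that is the next job. Lay the fork-shaped gauge whose gap fits that part flat on the mat beside it; slide the returns box's shutter fully aside and push the other gauge, which is not needed, through the slot until it is fully inside the box, flush with its front or deeper. Leave the shutter open, and leave both parts and everything else on the bench where they are.

Things in the scene. Friction and masses are not known exactly. Their poses are not given: they have to be found in the camera images.
- gauge_wide: Flat steel fork-shaped gap gauge, 84 long x 56 wide x 10 thick, with a 40 wide, 32 deep gap between two prongs: fits the collar. Origin: underside, middle of its 84 x 56 outline; +x runs along its length toward the prong ends. Solid from x = -42 to +10; grasp there across its 56 width (closing along its y), best at x = -18. 0.14 to 0.28 kg, loose on the bench.
- gauge_narrow: The same flat steel gauge (84 x 56 x 10, same axes, origin and grasp) but with a 20 wide, 32 deep gap: fits the slim turned part. Loose on the bench.
- collar: Dark ring-shaped collar, 38 diameter, 14 tall, lying flat; origin at the centre of its underside. Stands either on the mat or in the magenta tray; leave it there.
- turned_part: Slim stepped turned part, light grey, 18 diameter, 30 tall, upright; origin at the centre of its underside. Stands in the place (mat or tray) where the collar does not; leave it there.
- mat: Thin grey rubber mat fixed to the bench, 130 along its x, 200 along its y, 2 thick. Origin: centre of its underside. The part of the next job stands near its -y end; the gauge is to lie in the free remainder, e.g. with its centre at mat x = 0, y = +30, its length along the mat's x.
- mat_spot (a point): Point on the mat's top, 75 from its centre toward its -y end, within about 15 of which the part of the next job stands (axes as the mat's).
- slot_mouth (a point): Middle of the slot's sill in the plane of the box's outer front face, 12 above the bench. +x points level straight into the box, +y to the left when looking into the slot. The slot is 63 wide (y -31 to 31), 14 high; inside, the floor is flat at sill height, 96 deep. Push a gauge's solid end with shut fingers, prongs leading, until the fingers meet the front face.
- returns_box: Fixed grey sheet-metal box, 100 deep, 160 wide, 47 high, slot in its front. Origin on the bench 12 under slot_mouth, same axes: box x 0 to 100, y -40 to 120. A tongue 44 wide, top level with the sill, reaches out to x = -60: a gauge on it overhangs 6 either side. Two fixed flared guides, 22 above the bench, flank it at x = -8 to -30, 62 apart at the inner end, 75 at the outer.
- shutter_knob (a point): Middle of the black upright round knob (16 diameter, from 52 to 80 above the bench, this point at 66) on the shutter, an aluminium plate 72 wide, sliding in front of the slot. The knob stands 20 toward +y of the slot's middle when the shutter is shut, clear above the box's roof (47) and the shutter's hanger rail (55 above the bench); axes as slot_mouth. It moves with the shutter.
- shutter (a joint): Shutter position in m: 0 = shut over the slot, grows to 0.076 (stop) as it slides toward slot_mouth's +y; the slot is fully clear from 0.068. Sliding friction about 1 to 2 N; it stays where it is left.
- gauge_block: Bystander: plain steel block, 40 x 43 x 20, loose; origin centre of underside.
- vblock: Bystander: steel V-block, 56 x 56 x 30, loose; origin centre of underside.
- wrench: Bystander: flat spanner, 52 x 154 x 6, loose, lying near the bench's front edge; origin centre of underside.
- hex_key: Bystander: black hex key, 29 x 109 x 6, loose, lying near the bench's front edge; origin centre of underside.

How it is judged:
At the end, for the whole second after the job is handed in: Fitting gauge (20 gap: turned part, 40: collar) flat and still on the mat, centre 20 mm or more inside its edges; other gauge on the slot floor in the box, rear end at most 4 mm out of the front; shutter open 64 mm or more; both parts upright, within 20 mm of their start (((horizontal distance between turned_part and mat_spot below 0.04 m and x of gauge_narrow in the frame of mat between -0.045 and 0.045 m and y of gauge_narrow in the frame of mat between -0.08 and 0.08 m and z of gauge_narrow in the frame of mat below 0.006 m and angle between gauge_narrow's own z axis and vertical below 0.06 rad and linear speed of each of gauge_narrow, gauge_wide below 0.02 m/s and x of gauge_wide in the frame of slot_mouth between 0.038 and 0.06 m and y of gauge_wide in the frame of slot_mouth between -0.02 and 0.02 m and z of gauge_wide in the frame of slot_mouth below 0.008 m) or (horizontal distance between collar and mat_spot below 0.04 m and x of gauge_wide in the frame of mat between -0.045 and 0.045 m and y of gauge_wide in the frame of mat between -0.08 and 0.08 m and z of gauge_wide in the frame of mat below 0.006 m and angle between gauge_wide's own z axis and vertical below 0.06 rad and linear speed of each of gauge_wide, gauge_narrow below 0.02 m/s and x of gauge_narrow in the frame of slot_mouth between 0.038 and 0.06 m and y of gauge_narrow in the frame of slot_mouth between -0.02 and 0.02 m and z of gauge_narrow in the frame of slot_mouth below 0.008 m)) and value of joint shutter above 0.064 m and distance of each of collar, turned_part from where it was at the start of the episode below 0.02 m and angle between each of turned_part, collar's own z axis and vertical below 0.2 rad); the robot touches nothing.
It fails at once if a bystander (gauge block, V-block, spanner, hex key) is shoved more than 40 mm (distance of any of gauge_block, vblock, wrench, hex_key from where it was at the start of the episode above 0.04 m).
It fails at once if a part is shoved more than 30 mm (distance of any of collar, turned_part from where it was at the start of the episode above 0.03 m).
It also fails if it takes over 72 s, if anything falls off the work surface, if the arm or the gripper's body presses on something with over 40 N, if the wrist force passes 120 N, or if a joint passes its speed limit or range.

## Working session

There is one attempt and no reset: what is moved stays moved. The work goes in short steps, Python scripts to look and compute and a tool call to move; the robot and the scene stay as the last step left them, time stands still between calls to the robot, and variables do not carry over. Pictures are saved under pics/ and viewed, at most 14 in all, crops included, and the job is handed in when it is done.

Besides the shell and the picture viewer there is one more tool, called after "Emit:" as name(argument=value, ...) on one line, values as JSON. apply_moves: Moves the arm, as the interface text tells. Its arguments: {"type":"object","properties":{"targets":{"type":"array"}},"required":["targets"]}

```bash
mkdir -p pics; cat > h.py <<'E'
import numpy as np, cv2
from plant import *
def save(n,f):
    im=grab_frame(n); cv2.imwrite(f'pics/{f}.png',im[:,:,::-1]); return im
def ray(n,u,v,z):
    c=get_calibration(n); K=np.array(c['camera_matrix']); P=np.array(c['pose'])
    d=np.linalg.inv(K)@[u,v,1]; d=P[:3,:3]@[d[0],-d[1],-d[2]]; o=P[:3,3]
    return o+d*(z-o[2])/d[2]
def proj(n,p):
    c=get_calibration(n); K=np.array(c['camera_matrix']); P=np.array(c['pose'])
    q=P[:3,:3].T@(np.array(p)-P[:3,3]); r=K@[q[0],-q[1],-q[2]]; return r[:2]/r[2]
E
python3 - <<'E'
from h import *
print(state())
print({k:np.round(v,3).tolist() for k,v in get_calibration('top').items() if k in('camera_matrix','pose')})
print({k:np.round(v,3).tolist() for k,v in get_calibration('side').items() if k in('camera_matrix','pose')})
save('top','t0');save('side','s0')
for n in ['gauge_wide','gauge_narrow','collar','turned_part','mat','returns_box','shutter_knob','gauge_block','vblock','wrench','hex_key']:
  for c in ['top','side']:
    print(n,c,[(np.round(r['point'],3).tolist(),round(r['score'],2)) for r in recognise(c,n)[:3]])
E
```

```text
{'time': 0.0, 'joint_pos': array([-1.31198710e+00,  5.33447945e-02,  1.61429392e+00, -2.09445461e-05,
        1.47600976e+00, -1.19031774e-01]), 'joint_vel': array([ 0.00039896, -0.00176855, -0.00011096, -0.00104148, -0.00188604,
       -0.00081037]), 'joint_efforts': array([ 1.53583380e-03, -3.93687057e+01, -3.70173633e+01,  3.48802007e-05,
        7.18845418e-03, -8.95873029e-06]), 'tool_pos': array([ 0.23039869, -0.58035772,  0.25207051]), 'tool_rot': array([-1.02467224e-03,  9.82206829e-01,  1.87799594e-01, -8.21796104e-05]), 'contact_force': array([-0.00885648, -0.4227474 ,  0.73817751]), 'ft_torque': array([-0.01045956, -0.0096776 , -0.00024365]), 'grasp_force': 0.0, 'gripper_width': 0.9975306681378927}
{'camera_matrix': [[595.942, 0.0, 330.621], [0.0, 595.942, 244.098], [0.0, 0.0, 1.0]], 'pose': [[-0.004, 0.998, -0.071, 0.451], [-1.0, -0.006, -0.023, -0.109], [-0.024, 0.07, 0.997, 1.175], [0.0, 0.0, 0.0, 1.0]]}
{'camera_matrix': [[616.227, 0.0, 313.223], [0.0, 616.227, 247.372], [0.0, 0.0, 1.0]], 'pose': [[0.978, 0.056, -0.199, 0.321], [-0.206, 0.346, -0.915, -1.216], [0.017, 
[... 394 characters left out ...]
-0.278, 0.016], 0.68)]
turned_part top []
turned_part side [([0.517, -0.301, 0.02], 0.59)]
mat top [([0.501, -0.219, 0.005], 0.79)]
mat side [([0.497, -0.226, 0.005], 0.82)]
returns_box top [([0.462, 0.268, 0.044], 0.96)]
returns_box side [([0.461, 0.234, 0.033], 0.97)]
shutter_knob top [([0.477, 0.219, 0.056], 0.86)]
shutter_knob side [([0.476, 0.218, 0.044], 0.92)]
gauge_block top [([0.563, -0.058, 0.018], 0.72)]
gauge_block side [([0.557, -0.071, 0.017], 0.63)]
vblock top [([0.538, 0.061, 0.023], 0.82)]
vblock side []
wrench top [([0.38, -0.211, 0.006], 0.82)]
wrench side [([0.384, -0.232, 0.008], 0.72)]
hex_key top [([0.381, 0.02, 0.007], 0.6)]
hex_key side [([0.373, 0.02, 0.003], 0.48)]
```

View pics/t0.png

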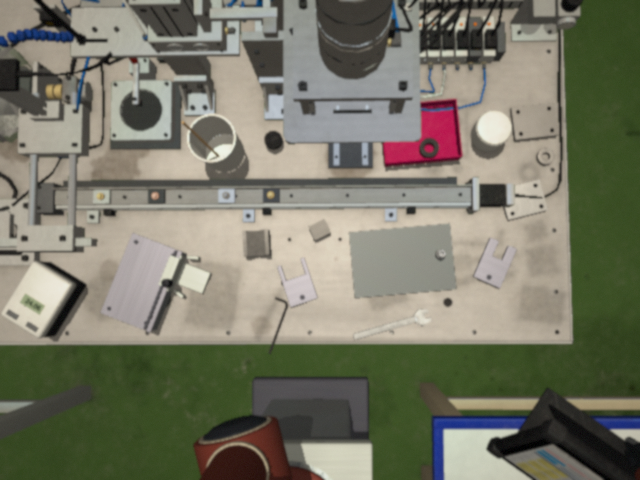

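View pics/s0.png

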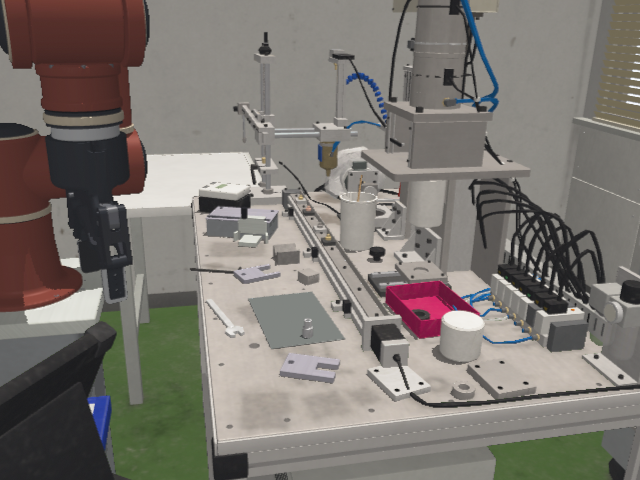

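The top view shows the turned part on the mat (441,254) and the collar in the tray (428,148). So the narrow gauge (494,263) goes to the mat, and the wide one (297,283) goes into the box slot, where the tongue is at about (195,275). Next I'll fit their poses.

```bash
cat > fit.py <<'E'
from h import *
from scipy.optimize import minimize
def poly(gap):
    g=gap/2000; return np.array([[-.042,-.028],[.042,-.028],[.042,-g],[.010,-g],[.010,g],[.042,g],[.042,.028],[-.042,.028]])
def mask_of(P,xyt,z,cam):
    x,y,t=xyt; R=np.array([[np.cos(t),-np.sin(t)],[np.sin(t),np.cos(t)]])
    w=P@R.T+[x,y]; S=16
    px=np.array([proj(cam,[*q,z]) for q in w])
    m=np.zeros((480,640),np.uint8); cv2.fillPoly(m,[np.round(px*S).astype(int)],255,shift=4,lineType=cv2.LINE_AA); return m/255.
def fit(P,mask,x0,z=.01,cam='top'):
    m=cv2.GaussianBlur(mask.astype(float),(0,0),1.0)
    f=lambda v:((cv2.GaussianBlur(mask_of(P,v,z,cam),(0,0),1.0)-m)**2).sum()
    best=None
    for t in np.arange(0,2*np.pi,np.pi/6):
        r=minimize(f,[x0[0],x0[1],t],method='Nelder-Mead',options=dict(initial_simplex=[[x0[0],x0[1],t],[x0[0]+.01,x0[1],t],[x0[0],x0[1]+.01,t],[x0[0],x0[1],t+.3]],maxiter=80))
        if best is None or r.fun<best.fun: best=r
    return best.x,best.fun/m.sum()
E
python3 - <<'E'
from fit import *
im=save('top','t1')
def near(n,p):
    for r in regions_of('top',n):
        m=r['pixels']; v,u=np.nonzero(m)
        if np.hypot(u.mean()-p[0],v.mean()-p[1])<20: return m
    print('none',n)
for n,g,p,x0 in [('gauge_wide',40,(297,283),(.443,-.02)),('gauge_narrow',20,(494,263),(.495,-.396))]:
    m=near(n,p); 
    if m is not None:
        print(n,m.sum(),fit(poly(g),m,x0))
for n in ['mat','returns_box']:
    for r in regions_of('top',n)[:1]:
        m=r['pixels'].astype(np.uint8); print(n,m.sum(),cv2.minAreaRect(np.argwhere(m)[:,::-1].astype(np.float32)))
c=im[220:345,85:335]; c=cv2.resize(c,None,fx=3.2,fy=3.2,interpolation=cv2.INTER_CUBIC); cv2.imwrite('pics/c1.png',c[:,:,::-1])
E
```

```text
Traceback (most recent call last):
  File "fit.py", line 15, in fit
    r=minimize(f,[x0[0],x0[1],t],method='Nelder-Mead',options=dict(initial_simplex=[[x0[0],x0[1],t],[x0[0]+.01,x0[1],t],[x0[0],x0[1]+.01,t],[x0[0],x0[1],t+.3]],maxiter=80))
  File "fit.py", line 12, in <lambda>
    f=lambda v:((cv2.GaussianBlur(mask_of(P,v,z,cam),(0,0),1.0)-m)**2).sum()
                                  ~~~~~~~^^^^^^^^^^^
  File "fit.py", line 8, in mask_of
    px=np.array([proj(cam,[*q,z]) for q in w])
                 ~~~~^^^^^^^^^^^^
  File "h.py", line 10, in proj
    c=get_calibration(n); K=np.array(c['camera_matrix']); P=np.array(c['pose'])
ValueError: time passes only in moves, steps and waits
```

```bash
python3 - <<'E'
s=open('h.py').read().replace("c=get_calibration(n)","c=cal(n)").replace("def ray","from functools import cache\ncal=cache(get_calibration)\ndef ray")
open('h.py','w').write(s)
E
cat > look.py <<'E'
from fit import *
def near(n,p):
    for r in regions_of('top',n):
        m=r['pixels']; v,u=np.nonzero(m)
        if np.hypot(u.mean()-p[0],v.mean()-p[1])<20: return m
    print('none',n)
E
python3 - <<'E'
from look import *
im=save('top','t1')
for n,g,p,x0 in [('gauge_wide',40,(297,283),(.443,-.02)),('gauge_narrow',20,(494,263),(.495,-.396))]:
    m=near(n,p); 
    if m is not None:
        print(n,m.sum(),fit(poly(g),m,x0))
for n in ['mat','returns_box']:
    for r in regions_of('top',n)[:1]:
        m=r['pixels'].astype(np.uint8); print(n,m.sum(),cv2.minAreaRect(np.argwhere(m)[:,::-1].astype(np.float32)))
c=im[220:345,85:335]; c=cv2.resize(c,None,fx=3.2,fy=3.2,interpolation=cv2.INTER_CUBIC); cv2.imwrite('pics/c1.png',c[:,:,::-1])
E
```

```text
gauge_wide 971 (array([ 0.45877711, -0.0157523 ,  0.32550661]), np.float64(0.007862646796237232))
gauge_narrow 1143 (array([ 0.49606051, -0.40012258, -0.4192778 ]), np.float64(0.007998164577071499))
mat 6481 ((401.64306640625, 260.50201416015625), (66.4705581665039, 101.22881317138672), 85.10090637207031)
returns_box 6657 ((401.9815673828125, 261.0400695800781), (66.96150970458984, 102.30870056152344), 84.9759292602539)
```

View pics/c1.png

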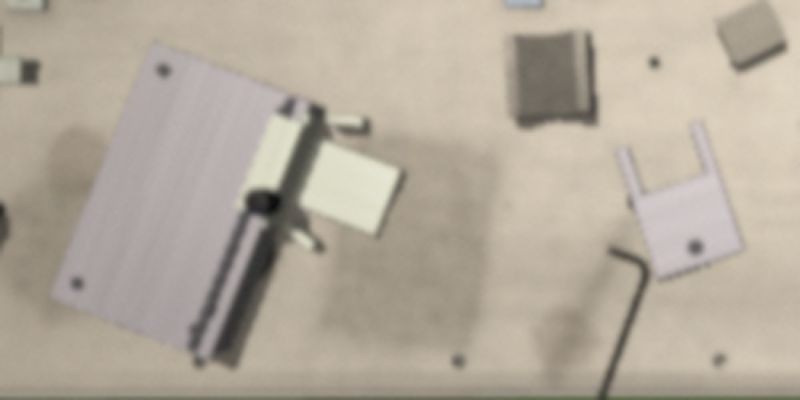

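```bash
cat > box.py <<'E'
from h import *
from scipy.optimize import least_squares
C=lambda u,v:np.array([85+(u+.5)/3.2-.5,220+(v+.5)/3.2-.5])
# (box-frame pt, crop px)
obs=[((-.060,-.022,.012),(403,170)),((-.060,.022,.012),(379,237)),((.1,-.04,.047),(153,40)),((.1,.12,.047),(52,297))]
def W(b,v): 
    x,y,t=v; return np.array([x+np.cos(t)*b[0]-np.sin(t)*b[1],y+np.sin(t)*b[0]+np.cos(t)*b[1],b[2]])
if __name__=='__main__':
    f=lambda v:np.concatenate([proj('top',W(b,v))-C(*p) for b,p in obs])
    r=least_squares(f,[.48,.18,1.4],x_scale=[.01,.01,.1]); print('box',r.x,r.fun.round(1))
    v=r.x
    print('knob seen@z.08',ray('top',*C(262,199),.08))
    for n,b in [('mouth',(0,0,.012)),('knob?',(-.0,.02,.08))]: print(n,W(b,v),(proj('top',W(b,v))-[85,220])*3.2)
    K=ray('top',*C(262,199),.08)[:2]-v[:2]; t=v[2]; print('knob in box',K@[np.cos(t),np.sin(t)],K@[-np.sin(t),np.cos(t)])
    g=(.4588,-.0158,.3255); c,s=np.cos(g[2]),np.sin(g[2])
    for n,p,z in [('hexcorner',(645,266),.006),('hextip',(612,249),.006),('hexlong',(625,320),.006),('vblock',(552,80),.03),('block',(755,40),.02)]:
        w=ray('top',*C(*p),z); d=w[:2]-g[:2]; print(n,w,'ingauge',d@[c,s],d@[-s,c])
    # mat
    cs=[ray('top',*p,.002)[:2] for p in cv2.boxPoints(((401.8,260.7),(66.5,101.3),85.1))]; print('mat',np.mean(cs,0),[ (cs[i+1]-cs[i]).round(3) for i in range(3)])
    for n in ['turned_part','mat']: print(n,[(r['point'],r['score']) for r in recognise('side',n)[:2]])
    print('turned top px',ray('top',441,254,.03))
E
python3 box.py
```

```text
box [0.47997136 0.2170258  1.20138474] [ 0.1 -0.3 -0.7 -0.2  0.4  1.2  0.2 -0.6]
knob seen@z.08 [0.46021839 0.21951441 0.08      ]
mouth [0.47997136 0.2170258  0.012     ] [298.52405293 166.40048546]
knob? [0.46132056 0.22424713 0.08      ] [252.78012212 196.01904989]
knob in box -0.004811409671940856 0.019318988776284164
hexcorner [0.41900506 0.0053901  0.006     ] ingauge -0.03092911783995396 0.03280315433094042
hextip [0.42942736 0.02563831 0.006     ] ingauge -0.014579063146748847 0.048655286894175746
hexlong [0.38623902 0.01757503 0.006     ] ingauge -0.058078119580468685 0.05482627227130773
vblock [0.53160865 0.05942937 0.03      ] ingauge 0.09304257895732941 0.047996213263487596
block [ 0.5560118  -0.06283684  0.02      ] ingauge 0.0770657360935476 -0.07565362022923744
mat [ 0.50066701 -0.2213469 ] [array([ 0.016, -0.199]), array([-0.13 , -0.009]), array([-0.016,  0.197])]
turned_part [([0.5173, -0.3013, 0.0203], 0.59)]
mat [([0.4967, -0.2256, 0.0046], 0.82)]
turned top px [ 0.51170513 -0.293875    0.03      ]
```

```bash
cat > plan.py <<'E'
# plan.py  x y z yaw hand nrows [world offsets]: prints rows for straight path from measured pose
import sys, json
from h import *
from scipy.spatial.transform import Rotation as R
s=state(); p=np.array(s['tool_pos']); q=s['tool_rot']
T=R.from_quat([q[1],q[2],q[3],q[0]]).as_matrix(); y0=np.arctan2(T[1,0],T[0,0])
print('t',round(s['time'],2),'tcp',p.round(4),'yaw',round(y0,3),'F',s['contact_force'].round(1),'w',round(s['gripper_width'],3),'g',s['grasp_force'])
a=sys.argv[1:]
while len(a)>=6:
    x,y,z,yaw,h,n=map(float,a[:6]); a=a[6:]; n=int(n); rows=[]
    for i in range(n):
        t=y0+(yaw-y0)*i/n
        ax=np.array([[np.cos(t),np.sin(t),0],[np.sin(t),-np.cos(t),0],[0,0,-1]])
        rows.append(dict(translation=(ax@((np.array([x,y,z])-p)/n)*10).round(2).tolist(),twist=round(-(yaw-y0)/n*10,2),hand=h))
    print(json.dumps(rows)); p=np.array([x,y,z]); y0=yaw
E
python3 plan.py .480 -.393 .10 -.419 .95 8  .480 -.393 .04 -.419 .9 2
```

```text
t 1.65 tcp [ 0.2305 -0.5809  0.2533] yaw 0.378 F [-0.2  0.3  0.4] w 0.997 g 0.0
[{"translation": [0.38, -0.1, 0.19], "twist": 1.0, "hand": 0.95}, {"translation": [0.36, -0.14, 0.19], "twist": 1.0, "hand": 0.95}, {"translation": [0.35, -0.18, 0.19], "twist": 1.0, "hand": 0.95}, {"translation": [0.33, -0.21, 0.19], "twist": 1.0, "hand": 0.95}, {"translation": [0.31, -0.24, 0.19], "twist": 1.0, "hand": 0.95}, {"translation": [0.28, -0.27, 0.19], "twist": 1.0, "hand": 0.95}, {"translation": [0.25, -0.3, 0.19], "twist": 1.0, "hand": 0.95}, {"translation": [0.22, -0.32, 0.19], "twist": 1.0, "hand": 0.95}]
[{"translation": [0.0, 0.0, 0.3], "twist": -0.0, "hand": 0.9}, {"translation": [0.0, 0.0, 0.3], "twist": -0.0, "hand": 0.9}]
```

Emit:
apply_moves(targets=[{"translation": [0.38, -0.1, 0.19], "twist": 1.0, "hand": 0.95}, {"translation": [0.36, -0.14, 0.19], "twist": 1.0, "hand": 0.95}, {"translation": [0.35, -0.18, 0.19], "twist": 1.0, "hand": 0.95}, {"translation": [0.33, -0.21, 0.19], "twist": 1.0, "hand": 0.95}, {"translation": [0.31, -0.24, 0.19], "twist": 1.0, "hand": 0.95}, {"translation": [0.28, -0.27, 0.19], "twist": 1.0, "hand": 0.95}, {"translation": [0.25, -0.3, 0.19], "twist": 1.0, "hand": 0.95}, {"translation": [0.22, -0.32, 0.19], "twist": 1.0, "hand": 0.95}])

```text
time: 2.45
tool_pos: [0.4813, -0.3919, 0.1008]
tool_rot: [0.0, 0.977, -0.212, 0.0]
contact_force: [0.8, -0.5, 0.0]
gripper_width: 0.95
grasp_force: 0.0
```

Emit:
apply_moves(targets=[{"translation": [0, 0, 0], "twist": 0, "hand": 0.9}, {"translation": [0, 0, 0], "twist": 0, "hand": 0.9}])

```text
time: 2.65
tool_pos: [0.4804, -0.3922, 0.1006]
tool_rot: [-0.0, 0.978, -0.208, -0.001]
contact_force: [-0.8, -0.3, 0.4]
gripper_width: 0.9
grasp_force: 0.0
```

```bash
python3 plan.py .480 -.393 .028 -.419 .9 3; python3 -c "
from h import *
save('side','s1')
im=cv2.imread('pics/s1.png')[250:430,200:440]; cv2.imwrite('pics/s1c.png',cv2.resize(im,None,fx=3,fy=3))"
```

```text
t 2.65 tcp [ 0.4804 -0.3922  0.1006] yaw -0.42 F [-0.8 -0.3  0.4] w 0.9 g 0.0
[{"translation": [-0.0, 0.0, 0.24], "twist": -0.0, "hand": 0.9}, {"translation": [-0.0, 0.0, 0.24], "twist": -0.0, "hand": 0.9}, {"translation": [-0.0, 0.0, 0.24], "twist": -0.0, "hand": 0.9}]
```

View pics/s1c.png

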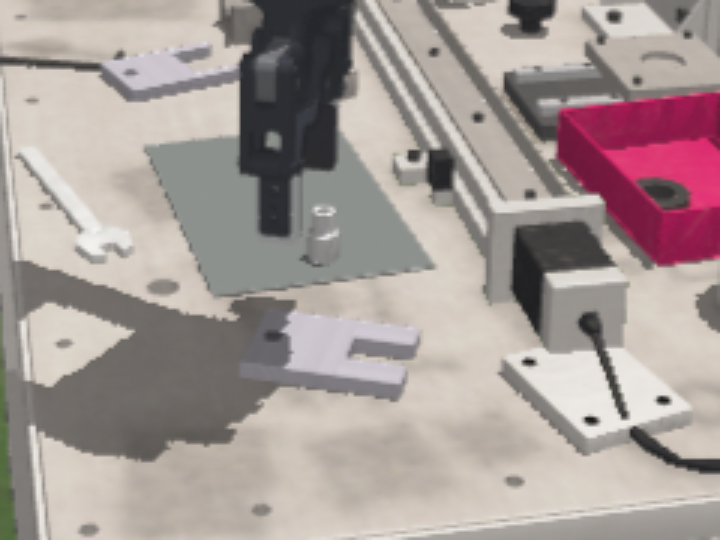

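The crop shows the fingers over the solid end of the narrow gauge, which is at about (320,350), with its prongs pointing right. The turned part at (322,235) is clear of them, so I'll go down.

Emit:
apply_moves(targets=[{"translation": [0, 0, 0.3], "twist": 0, "hand": 0.85}, {"translation": [0, 0, 0.3], "twist": 0, "hand": 0.85}, {"translation": [0, 0, 0.1], "twist": 0, "hand": 0.85}, {"translation": [0, 0, 0.08], "twist": 0, "hand": 0.85}, {"translation": [0, 0, 0], "twist": 0, "hand": 0.85}])

```text
time: 3.2
tool_pos: [0.4797, -0.3936, 0.0234]
tool_rot: [-0.0, 0.978, -0.21, -0.0]
contact_force: [-0.2, 0.3, 0.3]
gripper_width: 0.845
grasp_force: 0.0
```

Emit:
apply_moves(targets=[{"translation": [0, 0, 0.0], "twist": 0, "hand": 0.65}, {"translation": [0, 0, 0], "twist": 0, "hand": 0.5}, {"translation": [0, 0, 0], "twist": 0, "hand": 0.5}, {"translation": [0, 0, 0], "twist": 0, "hand": 0.5}])

```text
time: 3.6
tool_pos: [0.4812, -0.3944, 0.0258]
tool_rot: [0.001, 0.978, -0.209, 0.001]
contact_force: [-1.4, 0.2, 6.7]
gripper_width: 0.62
grasp_force: 62.8
```

```bash
python3 plan.py .481 -.394 .096 -.419 .5 2 .480 -.192 .096 .08 .5 6 .480 -.192 .036 .08 .5 2
```

```text
t 3.6 tcp [ 0.4812 -0.3944  0.0258] yaw -0.422 F [-1.4  0.2  6.7] w 0.62 g 62.789246533066034
[{"translation": [-0.0, -0.0, -0.35], "twist": -0.02, "hand": 0.5}, {"translation": [-0.0, -0.0, -0.35], "twist": -0.02, "hand": 0.5}]
[{"translation": [-0.14, -0.31, 0.0], "twist": -0.83, "hand": 0.5}, {"translation": [-0.11, -0.32, 0.0], "twist": -0.83, "hand": 0.5}, {"translation": [-0.09, -0.33, 0.0], "twist": -0.83, "hand": 0.5}, {"translation": [-0.06, -0.33, 0.0], "twist": -0.83, "hand": 0.5}, {"translation": [-0.03, -0.34, 0.0], "twist": -0.83, "hand": 0.5}, {"translation": [-0.0, -0.34, 0.0], "twist": -0.83, "hand": 0.5}]
[{"translation": [0.0, 0.0, 0.3], "twist": -0.0, "hand": 0.5}, {"translation": [0.0, 0.0, 0.3], "twist": -0.0, "hand": 0.5}]
```

Emit:
apply_moves(targets=[{"translation": [0, 0, -0.35], "twist": 0, "hand": 0.5}, {"translation": [0, 0, -0.37], "twist": 0, "hand": 0.5}, {"translation": [-0.14, -0.31, 0.0], "twist": -0.83, "hand": 0.5}, {"translation": [-0.11, -0.32, 0.0], "twist": -0.83, "hand": 0.5}, {"translation": [-0.09, -0.33, 0.0], "twist": -0.83, "hand": 0.5}, {"translation": [-0.06, -0.33, 0.0], "twist": -0.83, "hand": 0.5}, {"translation": [-0.03, -0.34, 0.0], "twist": -0.83, "hand": 0.5}, {"translation": [0, -0.34, 0.0], "twist": -0.83, "hand": 0.5}])

```text
time: 4.4
tool_pos: [0.4797, -0.1877, 0.0952]
tool_rot: [-0.0, 0.999, 0.04, 0.0]
contact_force: [0.5, 0.1, -2.3]
gripper_width: 0.621
grasp_force: 63.1
```

```bash
python3 plan.py .480 -.192 .031 .08 .5 2
```

```text
t 4.4 tcp [ 0.4797 -0.1877  0.0952] yaw 0.079 F [ 0.5  0.1 -2.3] w 0.621 g 63.14033475704491
[{"translation": [-0.0, 0.02, 0.32], "twist": -0.0, "hand": 0.5}, {"translation": [-0.0, 0.02, 0.32], "twist": -0.0, "hand": 0.5}]
```

Emit:
apply_moves(targets=[{"translation": [0, 0.02, 0.3], "twist": 0, "hand": 0.5}, {"translation": [0, 0.02, 0.3], "twist": 0, "hand": 0.5}, {"translation": [0, 0, 0.04], "twist": 0, "hand": 0.5}, {"translation": [0, 0, 0.03], "twist": 0, "hand": 0.5}, {"translation": [0, 0, 0], "twist": 0, "hand": 0.5}])

```text
time: 4.9
tool_pos: [0.4809, -0.1937, 0.0291]
tool_rot: [0.0, 0.999, 0.038, 0.001]
contact_force: [-1.0, -0.9, -1.9]
gripper_width: 0.621
grasp_force: 63.8
```

Emit:
apply_moves(targets=[{"translation": [0, 0, 0.03], "twist": 0, "hand": 0.5}, {"translation": [0, 0, 0], "twist": 0, "hand": 0.5}, {"translation": [0, 0, 0], "twist": 0, "hand": 0.9}, {"translation": [0, 0, 0], "twist": 0, "hand": 0.9}, {"translation": [0, 0, 0], "twist": 0, "hand": 0.9}])

```text
time: 5.4
tool_pos: [0.4807, -0.1935, 0.0258]
tool_rot: [0.0, 0.999, 0.038, 0.0]
contact_force: [-0.7, -0.9, 0.2]
gripper_width: 0.905
grasp_force: 0.0
```

Emit:
apply_moves(targets=[{"translation": [0, 0, -0.2], "twist": 0, "hand": 0.9}, {"translation": [0, 0, -0.4], "twist": 0, "hand": 0.5}, {"translation": [0, 0, -0.4], "twist": 0, "hand": 0}, {"translation": [0, 0, 0], "twist": 0, "hand": 0}])

```text
time: 5.8
tool_pos: [0.4842, -0.1954, 0.1323]
tool_rot: [0.003, 0.999, 0.038, 0.005]
contact_force: [0.9, -0.7, 0.9]
gripper_width: 0.396
grasp_force: 0.0
```

```bash
python3 - <<'E'
from box import *
v=[.480,.217,1.2014]
for b in [(-.005,-.015),(-.005,.02),(-.005,.073)]: print(b,W((*b,0),v))
E
python3 plan.py .49 .12 .13 .9 0 8 .493 .207 .13 1.2 0 3
```

```text
(-0.005, -0.015) [0.49218292 0.20692148 0.        ]
(-0.005, 0.02) [0.45954383 0.21955832 0.        ]
(-0.005, 0.073) [0.41011892 0.23869411 0.        ]
t 5.8 tcp [ 0.4842 -0.1954  0.1323] yaw 0.076 F [ 0.9 -0.7  0.9] w 0.396 g 0.0
[{"translation": [0.04, -0.39, 0.0], "twist": -1.03, "hand": 0.0}, {"translation": [0.08, -0.39, 0.0], "twist": -1.03, "hand": 0.0}, {"translation": [0.12, -0.38, 0.0], "twist": -1.03, "hand": 0.0}, {"translation": [0.15, -0.36, 0.0], "twist": -1.03, "hand": 0.0}, {"translation": [0.19, -0.34, 0.0], "twist": -1.03, "hand": 0.0}, {"translation": [0.23, -0.32, 0.0], "twist": -1.03, "hand": 0.0}, {"translation": [0.26, -0.3, 0.0], "twist": -1.03, "hand": 0.0}, {"translation": [0.29, -0.27, 0.0], "twist": -1.03, "hand": 0.0}]
[{"translation": [0.23, -0.17, 0.0], "twist": -1.0, "hand": 0.0}, {"translation": [0.25, -0.15, 0.0], "twist": -1.0, "hand": 0.0}, {"translation": [0.26, -0.12, 0.0], "twist": -1.0, "hand": 0.0}]
```

Emit:
apply_moves(targets=[{"translation": [0.04, -0.39, 0.0], "twist": -1.0, "hand": 0.0}, {"translation": [0.08, -0.39, 0.0], "twist": -1.0, "hand": 0.0}, {"translation": [0.12, -0.38, 0.0], "twist": -1.0, "hand": 0.0}, {"translation": [0.15, -0.36, 0.0], "twist": -1.0, "hand": 0.0}, {"translation": [0.19, -0.34, 0.0], "twist": -1.0, "hand": 0.0}, {"translation": [0.23, -0.32, 0.0], "twist": -1.0, "hand": 0.0}, {"translation": [0.26, -0.3, 0.0], "twist": -1.0, "hand": 0.0}, {"translation": [0.29, -0.27, 0.0], "twist": -1.0, "hand": 0.0}])

```text
time: 6.6
tool_pos: [0.4905, 0.1237, 0.1249]
tool_rot: [0.0, 0.905, 0.426, -0.0]
contact_force: [1.6, 0.4, -0.3]
gripper_width: 0.001
grasp_force: 0.0
```

Emit:
apply_moves(targets=[{"translation": [0.2, -0.17, 0.0], "twist": -1.0, "hand": 0.0}, {"translation": [0.25, -0.15, 0.0], "twist": -1.0, "hand": 0.0}, {"translation": [0.26, -0.12, 0.0], "twist": -1.0, "hand": 0.0}, {"translation": [0, 0, 0], "twist": 0, "hand": 0}])

```text
time: 7.0
tool_pos: [0.4938, 0.2085, 0.1249]
tool_rot: [-0.0, 0.831, 0.556, 0.0]
contact_force: [-0.1, -0.6, -0.7]
gripper_width: -0.007
grasp_force: 0.0
```

```bash
python3 plan.py .492 .207 .084 1.2 0 2; python3 -c "
from h import *
save('top','t2');save('side','s2')
a=cv2.imread('pics/t2.png')[220:345,85:335]; b=cv2.imread('pics/s2.png')[170:295,180:430]; cv2.imwrite('pics/c2.png',cv2.resize(np.vstack([a,b]),None,fx=2.4,fy=2.4,interpolation=2))
for n in ['turned_part','gauge_narrow']: print(n,[(r['point'],r['score']) for r in recognise('side',n)[:2]])"
```

```text
t 7.0 tcp [0.4938 0.2085 0.1249] yaw 1.18 F [-0.1 -0.6 -0.7] w -0.007 g 0.0
[{"translation": [-0.01, -0.01, 0.2], "twist": -0.1, "hand": 0.0}, {"translation": [-0.01, -0.01, 0.2], "twist": -0.1, "hand": 0.0}]
turned_part [([0.5162, -0.3028, 0.0189], 0.72)]
gauge_narrow [([0.4975, -0.2048, 0.0095], 0.67), ([0.5557, -0.0726, 0.02], 0.66)]
```

View pics/c2.png

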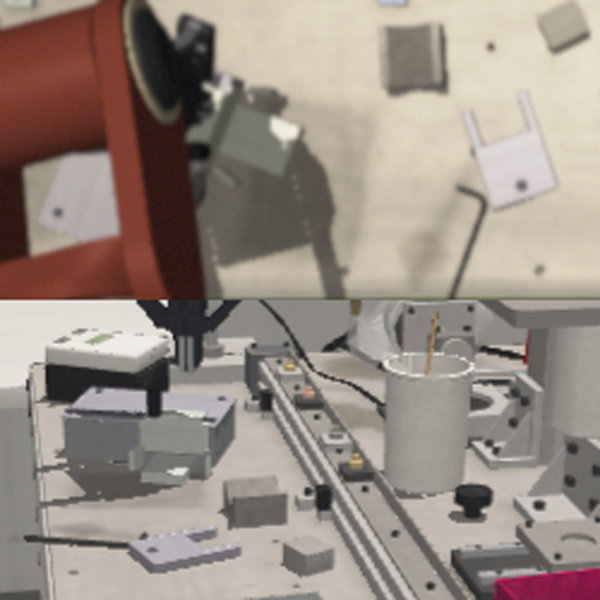

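The top crop shows the shut fingers just beyond the knob on its slot (-y) side. The side crop shows them at (187,355), right of and above the knob at (153,400). I'll lower and push toward box +y, which is tool -y.

Emit:
apply_moves(targets=[{"translation": [-0.01, -0.01, 0.21], "twist": -0.1, "hand": 0}, {"translation": [-0.01, -0.01, 0.21], "twist": -0.1, "hand": 0}, {"translation": [0, 0, 0], "twist": 0, "hand": 0}])

```text
time: 7.5
tool_pos: [0.4889, 0.2031, 0.08]
tool_rot: [-0.001, 0.827, 0.562, -0.003]
contact_force: [-0.3, 0.4, 0.4]
gripper_width: -0.003
grasp_force: 0.0
```

Emit:
apply_moves(targets=[{"translation": [0, -0.15, 0], "twist": 0, "hand": 0}, {"translation": [0, -0.15, 0], "twist": 0, "hand": 0}, {"translation": [0, -0.15, 0], "twist": 0, "hand": 0}, {"translation": [0, -0.15, 0], "twist": 0, "hand": 0}, {"translation": [0, -0.1, 0], "twist": 0, "hand": 0}])

```text
time: 8.0
tool_pos: [0.4251, 0.2314, 0.0841]
tool_rot: [0.0, 0.826, 0.563, 0.001]
contact_force: [1.5, -1.9, 1.1]
gripper_width: -0.002
grasp_force: 0.8
```

```bash
cat >> plan.py <<'E'
v=[.480,.217,1.2014]; d=np.array(s['tool_pos'])[:2]-v[:2]; print('inbox',d@[np.cos(v[2]),np.sin(v[2])],d@[-np.sin(v[2]),np.cos(v[2])])
E
python3 plan.py
```

```text
t 8.0 tcp [0.4251 0.2314 0.0841] yaw 1.197 F [ 1.5 -1.9  1.1] w -0.002 g 0.7992603443562984
inbox -0.006406309042069859 0.0563803136118708
```

Emit:
apply_moves(targets=[{"translation": [0, -0.1, 0], "twist": 0, "hand": 0}, {"translation": [0, -0.06, 0], "twist": 0, "hand": 0}, {"translation": [0, -0.02, 0], "twist": 0, "hand": 0}, {"translation": [0, 0, 0], "twist": 0, "hand": 0}])

```text
time: 8.4
tool_pos: [0.4092, 0.2374, 0.0832]
tool_rot: [-0.0, 0.826, 0.563, -0.0]
contact_force: [-0.1, 0.6, 0.7]
gripper_width: 0.002
grasp_force: 0.0
```

```bash
python3 plan.py
```

```text
t 8.4 tcp [0.4092 0.2374 0.0832] yaw 1.196 F [-0.1  0.6  0.7] w 0.002 g 0.0
inbox -0.006560089936465315 0.07342338373186268
```

Emit:
apply_moves(targets=[{"translation": [0, -0.03, 0], "twist": 0, "hand": 0}, {"translation": [0, -0.03, 0], "twist": 0, "hand": 0}, {"translation": [0, 0, 0], "twist": 0, "hand": 0}])

```text
time: 8.7
tool_pos: [0.4077, 0.2379, 0.0836]
tool_rot: [0.004, 0.826, 0.563, 0.003]
contact_force: [14.8, -6.9, -7.8]
gripper_width: -0.001
grasp_force: 7.9
```

```bash
python3 plan.py
```

```text
t 8.7 tcp [0.4077 0.2379 0.0836] yaw 1.196 F [14.8 -6.9 -7.8] w -0.001 g 7.938801348209381
inbox -0.006609129422021247 0.07497166308964047
```

Emit:
apply_moves(targets=[{"translation": [0, 0.15, 0], "twist": 0, "hand": 0}, {"translation": [0, 0.05, -0.3], "twist": 0, "hand": 0}, {"translation": [0, 0, -0.3], "twist": 0, "hand": 0.4}, {"translation": [0, 0, 0], "twist": 0, "hand": 0.85}])

```text
time: 9.1
tool_pos: [0.4256, 0.2329, 0.1479]
tool_rot: [0.001, 0.827, 0.563, 0.004]
contact_force: [0.4, 0.8, 0.6]
gripper_width: 0.332
grasp_force: 0.0
```

```bash
python3 plan.py .460 -.0155 .08 .3255 .85 8
```

```text
t 9.1 tcp [0.4256 0.2329 0.1479] yaw 1.195 F [0.4 0.8 0.6] w 0.332 g 0.0
[{"translation": [-0.27, 0.15, 0.08], "twist": 1.09, "hand": 0.85}, {"translation": [-0.25, 0.18, 0.08], "twist": 1.09, "hand": 0.85}, {"translation": [-0.23, 0.21, 0.08], "twist": 1.09, "hand": 0.85}, {"translation": [-0.21, 0.23, 0.08], "twist": 1.09, "hand": 0.85}, {"translation": [-0.18, 0.25, 0.08], "twist": 1.09, "hand": 0.85}, {"translation": [-0.15, 0.27, 0.08], "twist": 1.09, "hand": 0.85}, {"translation": [-0.12, 0.29, 0.08], "twist": 1.09, "hand": 0.85}, {"translation": [-0.09, 0.3, 0.08], "twist": 1.09, "hand": 0.85}]
inbox -0.0048540330775153516 0.05644409542476522
```

Emit:
apply_moves(targets=[{"translation": [-0.27, 0.15, 0.0], "twist": 1.0, "hand": 0.85}, {"translation": [-0.25, 0.18, 0.08], "twist": 1.0, "hand": 0.85}, {"translation": [-0.23, 0.21, 0.08], "twist": 1.0, "hand": 0.85}, {"translation": [-0.21, 0.23, 0.08], "twist": 1.0, "hand": 0.85}, {"translation": [-0.18, 0.25, 0.08], "twist": 1.0, "hand": 0.85}, {"translation": [-0.15, 0.27, 0.08], "twist": 1.0, "hand": 0.85}, {"translation": [-0.12, 0.29, 0.08], "twist": 1.0, "hand": 0.85}, {"translation": [-0.09, 0.3, 0.08], "twist": 1.0, "hand": 0.85}])

```text
time: 9.9
tool_pos: [0.4644, -0.0139, 0.0861]
tool_rot: [-0.001, 0.981, 0.194, -0.001]
contact_force: [0.7, -0.3, -0.4]
gripper_width: 0.851
grasp_force: 0.0
```

Emit:
apply_moves(targets=[{"translation": [0, 0, 0], "twist": 0.7, "hand": 0.85}, {"translation": [0, 0, 0], "twist": 0, "hand": 0.85}])

```text
time: 10.1
tool_pos: [0.4642, -0.0134, 0.086]
tool_rot: [-0.001, 0.987, 0.161, -0.001]
contact_force: [-0.1, -0.3, 0.4]
gripper_width: 0.85
grasp_force: 0.0
```

```bash
python3 plan.py .460 -.0155 .06 .3255 .85 1; python3 -c "
from h import *
save('top','t3');save('side','s3')
a=cv2.imread('pics/t3.png')[220:345,125:375]; b=cv2.imread('pics/s3.png')[180:305,180:430]; cv2.imwrite('pics/c3.png',cv2.resize(np.vstack([a,b]),None,fx=2.4,fy=2.4,interpolation=2))"
```

```text
t 10.1 tcp [ 0.4642 -0.0134  0.086 ] yaw 0.324 F [-0.1 -0.3  0.4] w 0.85 g 0.0
[{"translation": [-0.05, 0.01, 0.26], "twist": -0.02, "hand": 0.85}]
inbox -0.22053140261936788 -0.06848290644860627
```

View pics/c3.png

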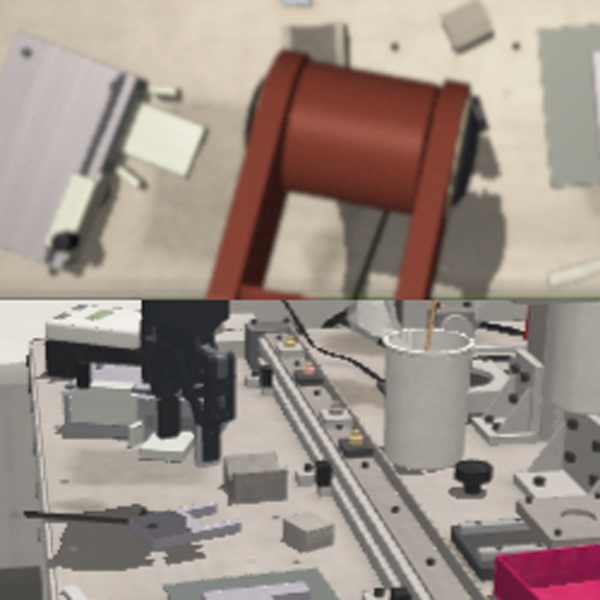

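The shutter now sits at the far end, with its knob at (62,240) in the top crop, and the slot and tongue are clear. The gripper is above the wide gauge, so I'll go down forward of the hex key.

Emit:
apply_moves(targets=[{"translation": [-0.04, 0.01, 0.3], "twist": 0, "hand": 0.85}, {"translation": [0, 0, 0.22], "twist": 0, "hand": 0.85}, {"translation": [0, 0, 0.09], "twist": 0, "hand": 0.85}, {"translation": [0, 0, 0], "twist": 0, "hand": 0.85}])

```text
time: 10.6
tool_pos: [0.4602, -0.0141, 0.0249]
tool_rot: [-0.001, 0.987, 0.163, -0.002]
contact_force: [0.2, -0.3, -0.6]
gripper_width: 0.852
grasp_force: 0.0
```

Emit:
apply_moves(targets=[{"translation": [0, 0, 0.0], "twist": 0, "hand": 0.65}, {"translation": [0, 0, 0], "twist": 0, "hand": 0.5}, {"translation": [0, 0, 0], "twist": 0, "hand": 0.5}, {"translation": [0, 0, 0], "twist": 0, "hand": 0.5}])

```text
time: 11.0
tool_pos: [0.4642, -0.0142, 0.0301]
tool_rot: [-0.0, 0.987, 0.162, 0.003]
contact_force: [-4.1, 5.6, 12.6]
gripper_width: 0.502
grasp_force: 12.7
```

```bash
python3 plan.py .460 -.0155 .07 .3255 .5 1 .434 .097 .07 1.2014 .5 8 .434 .097 .03 1.2014 .5 1
```

```text
t 11.0 tcp [ 0.4642 -0.0142  0.0301] yaw 0.326 F [-4.1  5.6 12.6] w 0.502 g 12.731504643161315
[{"translation": [-0.04, -0.0, -0.4], "twist": 0.0, "hand": 0.5}]
[{"translation": [0.01, -0.14, 0.0], "twist": -1.09, "hand": 0.5}, {"translation": [0.03, -0.14, 0.0], "twist": -1.09, "hand": 0.5}, {"translation": [0.05, -0.14, 0.0], "twist": -1.09, "hand": 0.5}, {"translation": [0.06, -0.13, 0.0], "twist": -1.09, "hand": 0.5}, {"translation": [0.07, -0.12, 0.0], "twist": -1.09, "hand": 0.5}, {"translation": [0.09, -0.12, 0.0], "twist": -1.09, "hand": 0.5}, {"translation": [0.1, -0.11, 0.0], "twist": -1.09, "hand": 0.5}, {"translation": [0.11, -0.09, 0.0], "twist": -1.09, "hand": 0.5}]
[{"translation": [0.0, 0.0, 0.4], "twist": -0.0, "hand": 0.5}]
inbox -0.22132104445009462 -0.06873003280164156
```

The fingers closed on top of the gauge, because the pads sit farther back when open. I'll open, rise, check the gauge's pose from the side and then go deeper.

Emit:
apply_moves(targets=[{"translation": [0, 0, -0.1], "twist": 0, "hand": 0.85}, {"translation": [0, 0, -0.4], "twist": 0, "hand": 0.85}, {"translation": [0, 0, -0.2], "twist": 0, "hand": 0.85}, {"translation": [0, 0, 0], "twist": 0, "hand": 0.85}])

```text
time: 11.4
tool_pos: [0.4648, -0.0155, 0.1015]
tool_rot: [0.002, 0.987, 0.162, 0.005]
contact_force: [-0.1, -0.0, 0.4]
gripper_width: 0.847
grasp_force: 0.0
```

```bash
python3 - <<'E'
from fit import *
save('side','s4')
for n,g,x0 in [('gauge_wide',40,(.4588,-.0158)),('gauge_narrow',20,(.498,-.191))]:
    for r in regions_of('side',n)[:3]:
        m=r['pixels']; v,u=np.nonzero(m); c=proj('side',[*x0,.01]); print(n,r['score'],m.sum(),u.mean(),v.mean(),c)
        if np.hypot(u.mean()-c[0],v.mean()-c[1])<25: print(fit(poly(g),m,x0,.007,'side')); break
im=cv2.imread('pics/s4.png')[200:360,210:410]; cv2.imwrite('pics/c4.png',cv2.resize(im,None,fx=3.5,fy=3.5,interpolation=2))
E
python3 plan.py
```

```text
gauge_wide 0.84 553 257.05786618444847 275.03074141048825 [255.99122547 270.95579896]
(array([ 0.46303181, -0.02971794,  0.39554019]), np.float64(0.0989445959213889))
t 11.55 tcp [ 0.4611 -0.0149  0.0962] yaw 0.326 F [ 0.4 -0.3  0.1] w 0.85 g 0.0
inbox -0.2230329852371881 -0.0661160245271127
```

View pics/c4.png

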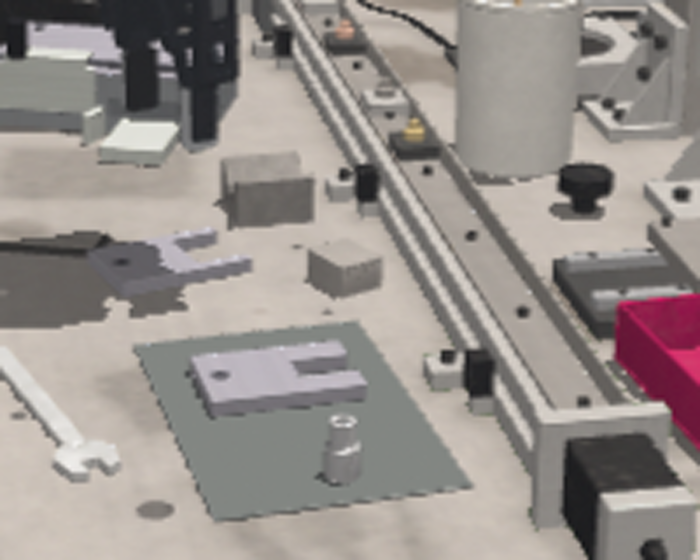

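The side crop shows the narrow gauge flat on the mat at (275,375), well clear of the upright part at (342,450). The wide gauge at (165,262) is still flat. I'll get its pose from the corners.

```bash
python3 - <<'E'
from h import *
for lbl,p in [('42,-28',(251,262)),('42,28',(216,231)),('-42,28',(90,247))]:
    print(lbl,ray('side',210+(p[0]+.5)/3.5-.5,200+(p[1]+.5)/3.5-.5,.01))
g=(.4588,-.0158,.3255); c,s=np.cos(g[2]),np.sin(g[2])
for a,b in [(.042,-.028),(.042,.028),(-.042,.028),(-.042,-.028)]:
    w=[g[0]+c*a-s*b,g[1]+s*a+c*b,.01]; q=proj('side',w); print(a,b,np.round(w,3),(q-[210,200])*3.5)
E
```

```text
42,-28 [ 0.50860417 -0.04357871  0.01      ]
42,28 [0.49504242 0.00822562 0.01      ]
-42,28 [ 0.41632672 -0.00454977  0.01      ]
0.042 -0.028 [ 0.508 -0.029  0.01 ] [244.1608007  251.45149342]
0.042 0.028 [0.49  0.024 0.01 ] [202.49447698 220.74984585]
-0.042 0.028 [ 0.41  -0.003  0.01 ] [ 78.07089785 245.25004379]
-0.042 -0.028 [ 0.428 -0.056  0.01 ] [116.63080899 277.81031261]
```

Emit:
apply_moves(targets=[{"translation": [0.14, -0.4, 0], "twist": 0, "hand": 0.85}, {"translation": [0.14, -0.4, 0], "twist": 0, "hand": 0.85}, {"translation": [0.14, -0.4, 0], "twist": 0, "hand": 0.85}, {"translation": [0.14, -0.4, 0], "twist": 0, "hand": 0.85}])

```text
time: 11.95
tool_pos: [0.462, 0.1559, 0.0947]
tool_rot: [0.0, 0.987, 0.162, -0.001]
contact_force: [1.0, -0.2, 0.2]
gripper_width: 0.848
grasp_force: 0.0
```

```bash
python3 - <<'E'
from look import *
im=save('top','t5')
m=near('gauge_wide',(297,283)); v=None
if m is not None: v=fit(poly(40),m,(.459,-.016)); print(m.sum(),v)
for r in regions_of('top','gauge_narrow'):
    if abs(np.nonzero(r['pixels'])[1].mean()-375)<40: print('narrow',fit(poly(20),r['pixels'],(.498,-.191),.012)); break
if v is not None:
    for w in (poly(40)@np.array([[np.cos(v[0][2]),np.sin(v[0][2])],[-np.sin(v[0][2]),np.cos(v[0][2])]])+v[0][:2]):
        q=proj('top',[*w,.01]); cv2.circle(im,(int(round(q[0])),int(round(q[1]))),0,(255,0,0),-1)
cv2.imwrite('pics/c5.png',cv2.resize(im[245:320,260:360],None,fx=6,fy=6,interpolation=0)[:,:,::-1])
E
python3 plan.py
```

```text
912 (array([ 0.46224393, -0.02014064,  0.2978601 ]), np.float64(0.02160757321453036))
narrow (array([ 0.49814011, -0.19193743,  0.06340777]), np.float64(0.08260661732899117))
t 12.1 tcp [0.4619 0.1563 0.0947] yaw 0.33 F [ 0.5  0.2 -0.4] w 0.851 g 0.0
inbox -0.063130408929622 -0.005043818874786606
```

View pics/c5.png

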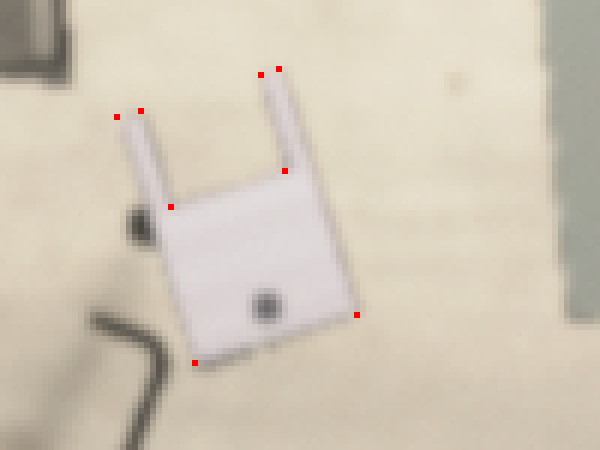

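The fit dots match the gauge outline, and it now lies at (0.462,-0.020) with yaw 0.298, clear of the hex key at (125,330) in the crop. The narrow gauge on the mat is fine. I'll grasp at local x of about -6, deeper this time.

```bash
python3 plan.py .4565 -.022 .08 .298 .80 4 
```

```text
t 12.1 tcp [0.4619 0.1563 0.0947] yaw 0.33 F [ 0.5  0.2 -0.4] w 0.851 g 0.0
[{"translation": [-0.16, 0.42, 0.04], "twist": 0.08, "hand": 0.8}, {"translation": [-0.15, 0.42, 0.04], "twist": 0.08, "hand": 0.8}, {"translation": [-0.15, 0.42, 0.04], "twist": 0.08, "hand": 0.8}, {"translation": [-0.15, 0.42, 0.04], "twist": 0.08, "hand": 0.8}]
inbox -0.063130408929622 -0.005043818874786606
```

Emit:
apply_moves(targets=[{"translation": [-0.16, 0.42, 0.04], "twist": 0.08, "hand": 0.8}, {"translation": [-0.15, 0.42, 0.04], "twist": 0.08, "hand": 0.8}, {"translation": [-0.15, 0.42, 0.04], "twist": 0.08, "hand": 0.8}, {"translation": [-0.15, 0.42, 0.04], "twist": 0.08, "hand": 0.8}, {"translation": [0, 0, 0], "twist": 0, "hand": 0.8}])

```text
time: 12.6
tool_pos: [0.4556, -0.029, 0.0789]
tool_rot: [0.0, 0.99, 0.142, -0.001]
contact_force: [-0.1, 0.8, -0.6]
gripper_width: 0.798
grasp_force: 0.0
```

```bash
python3 plan.py .4565 -.022 .026 .298 .80 2
```

```text
t 12.6 tcp [ 0.4556 -0.029   0.0789] yaw 0.286 F [-0.1  0.8 -0.6] w 0.798 g 0.0
[{"translation": [0.01, -0.03, 0.26], "twist": -0.06, "hand": 0.8}, {"translation": [0.01, -0.03, 0.26], "twist": -0.06, "hand": 0.8}]
inbox -0.2381927680408388 -0.06601542866420732
```

Emit:
apply_moves(targets=[{"translation": [0.01, -0.03, 0.26], "twist": -0.06, "hand": 0.8}, {"translation": [0.01, -0.03, 0.26], "twist": -0.06, "hand": 0.8}, {"translation": [0, 0, 0.06], "twist": 0, "hand": 0.78}, {"translation": [0, 0, 0], "twist": 0, "hand": 0.78}])

```text
time: 13.0
tool_pos: [0.4556, -0.0175, 0.0208]
tool_rot: [-0.001, 0.988, 0.152, -0.002]
contact_force: [-0.1, -1.1, -0.5]
gripper_width: 0.781
grasp_force: 0.0
```

Emit:
apply_moves(targets=[{"translation": [0, 0, 0.03], "twist": 0, "hand": 0.76}, {"translation": [0, 0, 0], "twist": 0, "hand": 0.76}])

```text
time: 13.2
tool_pos: [0.4579, -0.0177, 0.0201]
tool_rot: [0.0, 0.988, 0.152, 0.001]
contact_force: [0.5, -0.2, 0.9]
gripper_width: 0.763
grasp_force: 0.0
```

Emit:
apply_moves(targets=[{"translation": [0, 0.02, 0.02], "twist": 0, "hand": 0.72}, {"translation": [0, 0, 0], "twist": 0, "hand": 0.66}, {"translation": [0, 0, 0], "twist": 0, "hand": 0.55}, {"translation": [0, 0, 0], "twist": 0, "hand": 0.5}, {"translation": [0, 0, 0], "twist": 0, "hand": 0.5}])

```text
time: 13.7
tool_pos: [0.4589, -0.02, 0.0186]
tool_rot: [0.001, 0.988, 0.152, 0.001]
contact_force: [-0.8, -0.8, 5.3]
gripper_width: 0.635
grasp_force: 64.2
```

```bash
python3 plan.py
```

```text
t 13.7 tcp [ 0.4589 -0.02    0.0186] yaw 0.306 F [-0.8 -0.8  5.3] w 0.635 g 64.1979467868805
inbox -0.22864956415401463 -0.0658637387411004
```

```bash
python3 plan.py .459 -.02 .075 .306 .5 1 .4365 .105 .075 1.2014 .5 9
```

```text
t 13.7 tcp [ 0.4589 -0.02    0.0186] yaw 0.306 F [-0.8 -0.8  5.3] w 0.635 g 64.1979467868805
[{"translation": [0.0, 0.0, -0.56], "twist": -0.0, "hand": 0.5}]
[{"translation": [0.02, -0.14, 0.0], "twist": -0.99, "hand": 0.5}, {"translation": [0.03, -0.14, 0.0], "twist": -0.99, "hand": 0.5}, {"translation": [0.05, -0.13, 0.0], "twist": -0.99, "hand": 0.5}, {"translation": [0.06, -0.13, 0.0], "twist": -0.99, "hand": 0.5}, {"translation": [0.07, -0.12, 0.0], "twist": -0.99, "hand": 0.5}, {"translation": [0.08, -0.11, 0.0], "twist": -0.99, "hand": 0.5}, {"translation": [0.09, -0.11, 0.0], "twist": -0.99, "hand": 0.5}, {"translation": [0.1, -0.1, 0.0], "twist": -0.99, "hand": 0.5}, {"translation": [0.11, -0.09, 0.0], "twist": -0.99, "hand": 0.5}]
inbox -0.22864956415401463 -0.0658637387411004
```

Emit:
apply_moves(targets=[{"translation": [0, 0, -0.28], "twist": 0, "hand": 0.5}, {"translation": [0, 0, -0.28], "twist": 0, "hand": 0.5}, {"translation": [0.02, -0.14, 0.0], "twist": -0.99, "hand": 0.5}, {"translation": [0.03, -0.14, 0.0], "twist": -0.99, "hand": 0.5}, {"translation": [0.05, -0.13, 0.0], "twist": -0.99, "hand": 0.5}, {"translation": [0.06, -0.13, 0.0], "twist": -0.99, "hand": 0.5}, {"translation": [0.07, -0.12, 0.0], "twist": -0.99, "hand": 0.5}, {"translation": [0.08, -0.11, 0.0], "twist": -0.99, "hand": 0.5}])

```text
time: 14.5
tool_pos: [0.4427, 0.0641, 0.0725]
tool_rot: [-0.001, 0.9, 0.437, -0.001]
contact_force: [-0.1, 0.1, -2.3]
gripper_width: 0.634
grasp_force: 65.4
```

Emit:
apply_moves(targets=[{"translation": [0.09, -0.11, 0.0], "twist": -0.99, "hand": 0.5}, {"translation": [0.1, -0.1, 0.0], "twist": -0.99, "hand": 0.5}, {"translation": [0.11, -0.09, 0.0], "twist": -0.99, "hand": 0.5}, {"translation": [0, 0, 0], "twist": 0, "hand": 0.5}, {"translation": [0, 0, 0], "twist": 0, "hand": 0.5}])

```text
time: 15.0
tool_pos: [0.4342, 0.105, 0.0728]
tool_rot: [-0.0, 0.827, 0.563, -0.001]
contact_force: [0.3, -0.2, -3.8]
gripper_width: 0.634
grasp_force: 65.4
```

```bash
python3 plan.py; python3 - <<'E'
from fit import *
save('side','s6');save('top','t6')
a=cv2.imread('pics/t6.png')[220:345,85:335]; b=cv2.imread('pics/s6.png')[170:295,170:420]; cv2.imwrite('pics/c6.png',cv2.resize(np.vstack([a,b]),None,fx=2.4,fy=2.4,interpolation=2))
E
```

```text
t 15.0 tcp [0.4342 0.105  0.0728] yaw 1.196 F [ 0.3 -0.2 -3.8] w 0.634 g 65.38749575614929
inbox -0.12102257687814351 0.0022844443899129757
```

View pics/c6.png

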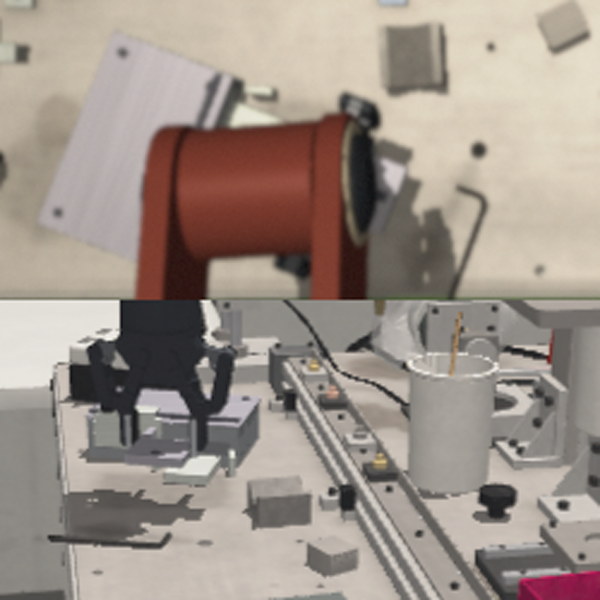

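The top and side crops show the gauge held level and lined up with the tongue, which is at (190,468) in the side crop. I'll advance at low height between the guides.

Emit:
apply_moves(targets=[{"translation": [0, 0.02, 0.2], "twist": 0, "hand": 0.5}, {"translation": [0, 0, 0.16], "twist": -0.05, "hand": 0.5}, {"translation": [0.2, 0, 0], "twist": 0, "hand": 0.5}, {"translation": [0.2, 0, 0], "twist": 0, "hand": 0.5}, {"translation": [0.12, 0, 0], "twist": 0, "hand": 0.5}, {"translation": [0, 0, 0], "twist": 0, "hand": 0.5}])

```text
time: 15.7
tool_pos: [0.4562, 0.1533, 0.0376]
tool_rot: [0.0, 0.825, 0.566, 0.0]
contact_force: [0.0, -0.6, -2.0]
gripper_width: 0.635
grasp_force: 65.4
```

```bash
python3 plan.py
```

```text
t 15.7 tcp [0.4562 0.1533 0.0376] yaw 1.202 F [ 0.  -0.6 -2. ] w 0.635 g 65.39385795593262
inbox -0.06802303386529342 -0.0007678480556121023
```

Emit:
apply_moves(targets=[{"translation": [0, 0, 0.05], "twist": 0, "hand": 0.5}, {"translation": [0.1, 0, 0], "twist": 0, "hand": 0.5}, {"translation": [0.1, 0, 0], "twist": 0, "hand": 0.5}, {"translation": [0, 0, 0.02], "twist": 0, "hand": 0.5}, {"translation": [0, 0, 0], "twist": 0, "hand": 0.5}])

```text
time: 16.2
tool_pos: [0.4631, 0.1718, 0.0307]
tool_rot: [0.0, 0.825, 0.566, 0.0]
contact_force: [0.9, 0.4, -1.2]
gripper_width: 0.635
grasp_force: 65.5
```

```bash
python3 plan.py; python3 - <<'E'
from fit import *
save('side','s7')
b=cv2.imread('pics/s7.png')[190:290,180:300]; cv2.imwrite('pics/c7.png',cv2.resize(b,None,fx=5,fy=5,interpolation=2))
E
```

```text
t 16.2 tcp [0.4631 0.1718 0.0307] yaw 1.202 F [ 0.9  0.4 -1.2] w 0.635 g 65.53562521934509
inbox -0.04822191386123264 -0.0005998493867044522
```

View pics/c7.png

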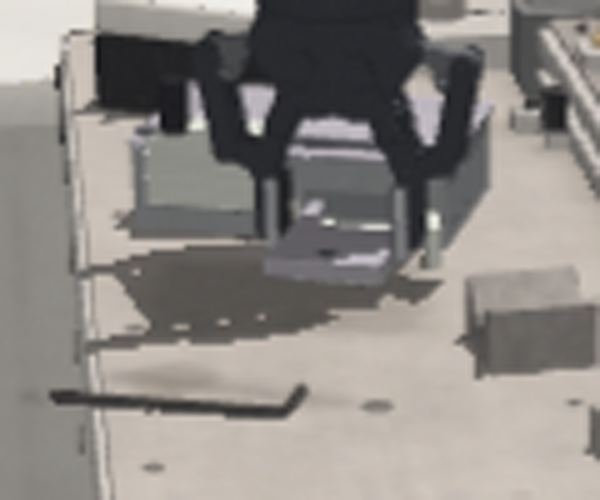

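The side crop shows the gauge over the tongue, prongs between the guides and lined up with the slot. I'll lower it to contact, release, and regrip farther back.

Emit:
apply_moves(targets=[{"translation": [0.03, 0, 0.01], "twist": 0, "hand": 0.5}, {"translation": [0, 0, 0.01], "twist": 0, "hand": 0.5}, {"translation": [0, 0, 0], "twist": 0, "hand": 0.5}])

```text
time: 16.55
tool_pos: [0.4645, 0.1738, 0.0306]
tool_rot: [0.001, 0.825, 0.566, -0.0]
contact_force: [-6.0, -4.0, 13.4]
gripper_width: 0.637
grasp_force: 67.1
```

Emit:
apply_moves(targets=[{"translation": [0, 0, 0], "twist": 0, "hand": 0.73}, {"translation": [0, 0, 0], "twist": 0, "hand": 0.73}, {"translation": [-0.08, 0, 0], "twist": 0, "hand": 0.73}, {"translation": [-0.08, 0, 0], "twist": 0, "hand": 0.73}, {"translation": [0, 0, 0], "twist": 0, "hand": 0.5}, {"translation": [0, 0, 0], "twist": 0, "hand": 0.5}, {"translation": [0, 0, 0], "twist": 0, "hand": 0.5}])

```text
time: 17.25
tool_pos: [0.4578, 0.1589, 0.0284]
tool_rot: [0.0, 0.825, 0.565, -0.0]
contact_force: [-0.6, -1.5, 2.7]
gripper_width: 0.635
grasp_force: 64.0
```

```bash
python3 plan.py
```

```text
t 17.25 tcp [0.4578 0.1589 0.0284] yaw 1.202 F [-0.6 -1.5  2.7] w 0.635 g 63.97615313529968
inbox -0.062183503415488325 -0.0002937540260727405
```

Emit:
apply_moves(targets=[{"translation": [0.04, 0, 0], "twist": 0, "hand": 0.5}, {"translation": [0.04, 0, 0], "twist": 0, "hand": 0.5}, {"translation": [0.04, 0, 0], "twist": 0, "hand": 0.5}, {"translation": [0.02, 0, 0], "twist": 0, "hand": 0.5}, {"translation": [0, 0, 0], "twist": 0, "hand": 0.5}])

```text
time: 17.75
tool_pos: [0.4632, 0.1731, 0.0284]
tool_rot: [-0.0, 0.825, 0.566, 0.0]
contact_force: [0.4, 1.1, 2.0]
gripper_width: 0.639
grasp_force: 63.9
```

```bash
python3 plan.py
```

```text
t 17.75 tcp [0.4632 0.1731 0.0284] yaw 1.202 F [0.4 1.1 2. ] w 0.639 g 63.90156269073486
inbox -0.04703465076992992 -0.00023895813416837503
```

Emit:
apply_moves(targets=[{"translation": [0, 0, 0], "twist": 0, "hand": 0.75}, {"translation": [0, 0, 0], "twist": 0, "hand": 0.75}, {"translation": [0, 0, -0.2], "twist": 0, "hand": 0.75}, {"translation": [0, 0, -0.3], "twist": 0, "hand": 0.75}, {"translation": [-0.3, 0, 0], "twist": 0, "hand": 0}, {"translation": [-0.3, 0, 0], "twist": 0, "hand": 0}, {"translation": [0, 0, 0], "twist": 0, "hand": 0}, {"translation": [0, 0, 0], "twist": 0, "hand": 0}])

```text
time: 18.55
tool_pos: [0.4412, 0.1163, 0.0782]
tool_rot: [-0.0, 0.825, 0.565, 0.0]
contact_force: [-0.7, 0.4, 0.2]
gripper_width: 0.068
grasp_force: 0.0
```

```bash
python3 plan.py; python3 - <<'E'
from fit import *
save('side','s8')
b=cv2.imread('pics/s8.png')[190:290,180:300]; cv2.imwrite('pics/c8.png',cv2.resize(b,None,fx=5,fy=5,interpolation=2))
E
```

```text
t 18.55 tcp [0.4412 0.1163 0.0782] yaw 1.2 F [-0.7  0.4  0.2] w 0.068 g 0.0
inbox -0.10795134783347625 -0.00016238336410067885
```

View pics/c8.png

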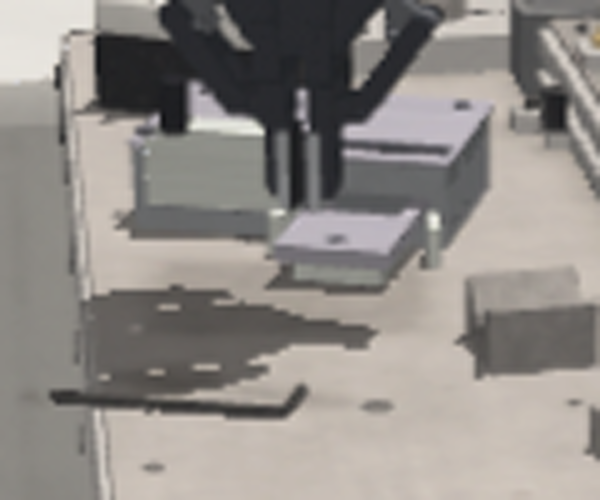

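The gauge lies flat on the tongue at (350,235), between the guides and with its prongs in the slot. I'll lower the shut fingers behind it and push.

Emit:
apply_moves(targets=[{"translation": [0, 0, 0.2], "twist": 0, "hand": 0}, {"translation": [0, 0, 0.2], "twist": 0, "hand": 0}, {"translation": [0.15, 0, 0], "twist": 0, "hand": 0}, {"translation": [0.15, 0, 0], "twist": 0, "hand": 0}, {"translation": [0.1, 0, 0], "twist": 0, "hand": 0}, {"translation": [0.1, 0, 0], "twist": 0, "hand": 0}])

```text
time: 19.2
tool_pos: [0.4605, 0.1646, 0.0393]
tool_rot: [0.0, 0.824, 0.566, 0.001]
contact_force: [-0.4, -1.8, 0.8]
gripper_width: -0.001
grasp_force: 0.9
```

```bash
python3 plan.py
```

```text
t 19.2 tcp [0.4605 0.1646 0.0393] yaw 1.203 F [-0.4 -1.8  0.8] w -0.001 g 0.9393468117923476
inbox -0.05594657458618215 -0.0007046589724413928
```

Emit:
apply_moves(targets=[{"translation": [0.1, 0, 0.02], "twist": 0, "hand": 0}, {"translation": [0.1, 0, 0], "twist": 0, "hand": 0}, {"translation": [0.08, 0, 0], "twist": 0, "hand": 0}, {"translation": [0.05, 0, 0], "twist": 0, "hand": 0}, {"translation": [0, 0, 0], "twist": 0, "hand": 0}])

```text
time: 19.7
tool_pos: [0.4716, 0.1946, 0.0364]
tool_rot: [-0.0, 0.825, 0.566, 0.0]
contact_force: [0.2, 0.4, -0.0]
gripper_width: 0.007
grasp_force: 0.0
```

```bash
python3 plan.py
```

```text
t 19.7 tcp [0.4716 0.1946 0.0364] yaw 1.202 F [ 0.2  0.4 -0. ] w 0.007 g 0.0
inbox -0.023959352951605044 -0.0002600425430797253
```

Now I'll make small steps until the fingers touch the front face.

Emit:
apply_moves(targets=[{"translation": [0.05, 0, 0], "twist": 0, "hand": 0}, {"translation": [0.04, 0, 0], "twist": 0, "hand": 0}, {"translation": [0.03, 0, 0], "twist": 0, "hand": 0}, {"translation": [0, 0, 0], "twist": 0, "hand": 0}])

```text
time: 20.1
tool_pos: [0.4757, 0.2054, 0.0363]
tool_rot: [-0.0, 0.825, 0.565, 0.0]
contact_force: [0.2, 0.2, 0.4]
gripper_width: -0.001
grasp_force: 0.0
```

```bash
python3 plan.py
```

```text
t 20.1 tcp [0.4757 0.2054 0.0363] yaw 1.202 F [0.2 0.2 0.4] w -0.001 g 0.0
inbox -0.012383761574103102 -0.00016963481022048597
```

Emit:
apply_moves(targets=[{"translation": [0.02, 0, 0], "twist": 0, "hand": 0}, {"translation": [0, 0, 0], "twist": 0, "hand": 0}])

```text
time: 20.3
tool_pos: [0.4759, 0.206, 0.0362]
tool_rot: [0.001, 0.825, 0.566, -0.001]
contact_force: [-2.3, -5.1, 2.5]
gripper_width: 0.004
grasp_force: 2.9
```

Emit:
apply_moves(targets=[{"translation": [0.02, 0, 0], "twist": 0, "hand": 0}, {"translation": [0, 0, 0], "twist": 0, "hand": 0}])

```text
time: 20.5
tool_pos: [0.4759, 0.2061, 0.0362]
tool_rot: [0.002, 0.825, 0.566, -0.004]
contact_force: [-4.8, -12.6, 8.0]
gripper_width: 0.005
grasp_force: 7.1
```

Emit:
apply_moves(targets=[{"translation": [0.02, 0, 0], "twist": 0, "hand": 0}, {"translation": [0, 0, 0], "twist": 0, "hand": 0}])

```text
time: 20.7
tool_pos: [0.476, 0.2062, 0.0361]
tool_rot: [0.003, 0.824, 0.566, -0.006]
contact_force: [-8.6, -20.9, 12.4]
gripper_width: 0.004
grasp_force: 11.4
```

```bash
python3 plan.py
```

```text
t 20.7 tcp [0.476  0.2062 0.0361] yaw 1.203 F [ -8.6 -20.9  12.4] w 0.004 g 11.365438755601645
inbox -0.01152844609885476 -0.00013015507386840246
```

The fingers stopped at x = -11.5 mm, which puts their front at the face. I'll back away and check.

Emit:
apply_moves(targets=[{"translation": [-0.15, 0, 0], "twist": 0, "hand": 0}, {"translation": [-0.4, 0, 0], "twist": 0, "hand": 0}, {"translation": [-0.3, 0, -0.4], "twist": 0, "hand": 0}, {"translation": [0, 0, -0.45], "twist": 0, "hand": 0}, {"translation": [-0.4, 0.1, -0.3], "twist": 0, "hand": 0}, {"translation": [-0.4, 0.1, 0], "twist": 0, "hand": 0}, {"translation": [0, 0, 0], "twist": 0, "hand": 0}])

```text
time: 21.4
tool_pos: [0.4377, 0.0472, 0.1525]
tool_rot: [0.002, 0.826, 0.563, 0.002]
contact_force: [0.1, 0.4, 0.1]
gripper_width: 0.002
grasp_force: 0.0
```

```bash
python3 plan.py; python3 - <<'E'
from look import *
im=save('top','t9');save('side','s9')
a=cv2.imread('pics/t9.png')[220:345,85:235]; b=cv2.imread('pics/s9.png')[190:290,190:310]
cv2.imwrite('pics/c9.png',np.hstack([cv2.resize(a,(480,400),interpolation=2),cv2.resize(b,(320,267),interpolation=2).__class__ and cv2.copyMakeBorder(cv2.resize(b,(320,267),interpolation=2),0,133,0,0,cv2.BORDER_CONSTANT)]))
for n in ['gauge_wide','gauge_narrow','turned_part','collar','shutter_knob','hex_key','gauge_block','vblock','wrench']:
  for c in ['top','side']: print(n,c,[(np.round(r['point'],3).tolist(),round(r['score'],2)) for r in recognise(c,n)[:2]])
E
```

```text
t 21.4 tcp [0.4377 0.0472 0.1525] yaw 1.197 F [0.1 0.4 0.1] w 0.002 g 0.0
inbox -0.17362637615203796 -0.02182144525384049
gauge_wide top []
gauge_wide side [([0.485, 0.219, 0.02], 0.41)]
gauge_narrow top [([0.496, -0.194, 0.011], 0.71)]
gauge_narrow side [([0.497, -0.209, 0.008], 0.75)]
turned_part top [([0.513, -0.295, 0.022], 0.45)]
turned_part side [([0.516, -0.305, 0.015], 0.52)]
collar top [([0.722, -0.277, 0.018], 0.84), ([0.46, 0.275, 0.045], 0.42)]
collar side []
shutter_knob top [([0.408, 0.244, 0.056], 0.63)]
shutter_knob side [([0.41, 0.24, 0.041], 0.9)]
hex_key top [([0.379, 0.02, 0.005], 0.51), ([0.46, 0.28, 0.043], 0.21)]
hex_key side [([0.381, 0.018, 0.005], 0.51)]
gauge_block top [([0.559, -0.06, 0.018], 0.75)]
gauge_block side [([0.557, -0.07, 0.019], 0.81)]
vblock top [([0.54, 0.064, 0.023], 0.95), ([0.461, 0.273, 0.045], 0.53)]
vblock side [([0.533, 0.037, 0.022], 0.84), ([0.456, 0.238, 0.035], 0.5)]
wrench top [([0.502, -0.238, 0.006], 0.6), ([0.46, 0.279, 0.043], 0.51)]
wrench side [([0.38, -0.232, 0.007], 0.61)]
```

View pics/c9.png

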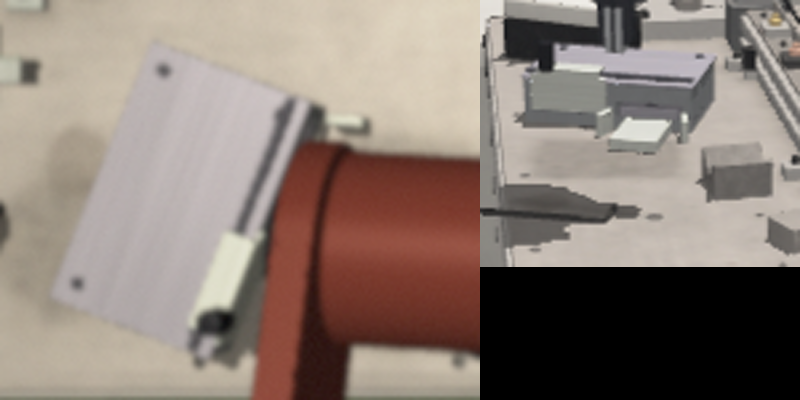

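The tongue is empty and the visible rear of the wide gauge is at the front face, about box x = +4 mm. The shutter knob has moved about 75 mm, the narrow gauge lies flat on the mat, and the parts and bystanders haven't moved. I'll hand the job in.

```bash
python3 -c "
from plant import *
print(job_done())"
```

```text
the job is handed in; nothing more can be done
None
```

I handed the job in at about 22 s on the robot's clock: the narrow gauge lies flat on the mat beside the turned part, the wide gauge is in the returns box with its rear end at the front face, and the shutter is open at its stop; no verdict came back.

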